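Seat the drive in the test dock and snap the clamp shut

ROBOT

A 7-joint arm with a two-finger parallel gripper is mounted at the origin on the work surface. World frame = base frame: x ahead of the robot, y to its left, z up, the work surface at z = 0. Lengths are in mm, angles in degrees, forces in N, time in s.
With the tool pointing down it reaches from about 400 to 875 mm from the base axis. Payload 6.5 kg.
Tool frame: the origin (TCP) lies on the centre line of the jaws, within the pads' length; the fingertips stand manip.tcp_to_tips ahead of it and the grasp point (between the pads) is the TCP (manip.tcp_to_tips is the distance from the TCP to the fingertips, in mm); z points along the fingers, x is the direction in which the jaws open and shut, and the axes are right-handed (so a half turn about z gives the same grasp; the last joint's range is limited). The gripper opens to 88 mm and grips with 3 to 60 N. Pads are 18 mm wide; open, the fingers measure 123 mm over their backs; the gripper's body (75 mm by 187 mm) begins 45 mm behind the grasp point.
Start: joints at [-71.746, 30.733, -0.252, 88.115, 0.149, 61.152, -4.079], TCP at [243.987, 602.462, 257.716] pointing down, gripper open.
Joint ranges: [-154.64, 154.64], [-21.42, 123.67], [-72.66, 72.17], [13.99, 137.28], [-74.86, 254.86], [10.95, 109.41], [-158.01, 158.01]. Speed limits (degrees/s): [136.94, 136.94, 180, 180, 180, 180, 180].

INTERFACE

Orientations are given as [roll, pitch, yaw] about the fixed x, y, z axes, in that order (R = Rz(yaw) Ry(pitch) Rx(roll)).
In Python, from rig import manip gives the robot as it stands. Calls block until the motion is done:
- manip.reach(position, orientation): joint-space move of the TCP to a pose.
- manip.move_l(position, orientation=None, vel=150): straight line of the TCP; orientation=None keeps the orientation; vel is the mean speed in mm/s.
- manip.set_joints(angles): joint-space move.
- manip.gripper_open() and manip.clamp(f_grip=None): open the fingers fully, or close them until they stop; f_grip is the grip in N (None keeps the last).
- manip.hold(seconds).
- manip.solve_ik(position, orientation): joint angles nearest the present ones, or None.
- manip.capture(name): name is "scene" or "top" or "wrist"; returns the picture (480x640x3 uint8, red, green, blue); there is no depth.
- manip.camera_model(name): a dict with "fx", "fy", "cx", "cy" (pixels), "D" ([k1, k2, p1, p2, k3] as OpenCV has them; the pictures are not rectified), "R" (3x3) and "t" (3): a world point X has camera coordinates R X + t; the wrist camera has in their place "hand_eye" (4x4, takes a point from camera to tool coordinates, whose origin is the TCP and whose axes are the tool frame's). Camera axes: x right, y down, z forward; pixel columns grow to the right and rows downward; lengths in mm; the calibration is good to about 2 mm. A picture is of the moment at which its call begins: read the wrist's pose just before it. camera_model takes no time and is no camera call.
A pose or a line that the arm cannot do raises manip.Unreachable and nothing moves.
- manip.finish_job(): hands the job in, once; it reports no verdict.
Trained networks look in the newest picture that a camera, given by its name, has taken for a name from the list of things; names that differ only in an ending like _2 or _b are one class to them, and where a whole thing is asked for, a point or a joint stands for the part that bears it (a point fixed in the world has none). Each returns a list of dicts, best first, with "confidence" (0 to 1); they miss things now and then, are a little off and sometimes report something else, mostly with a low value. They report only what shows in the picture. A call takes as long as a camera call.
- manip.cut_out(target, camera): "mask" (480x640 bool, what is visible of it).
- manip.spot_point(target, camera): "centre" ([x, y, z] in mm, in world coordinates, good to about 4 mm: a listed point, or the origin of a listed thing).
Readings, each from a call of its own:
- manip.current_time_s(): time.
- manip.current_joints(): joint angles.
- manip.current_joint_velocities(): joint speeds.
- manip.current_effort(): joint torques, N m.
- manip.current_position(): TCP position.
- manip.current_ee_rot(): TCP orientation.
- manip.current_ft_force(): force on the tool from outside, world axes, zero at the start.
- manip.current_wrist_torque(): the same for the moment, N m.
- manip.current_finger_gap(): opening from 0.0 (shut) to 1.0 (fully open).
Only numpy, scipy, OpenCV 4.12 (cv2) and the standard library are available. Lean on these libraries where they do the work, as an engineer would, in place of code of your own. Each camera call takes 0.05 s, during which the arm holds its last target.

TASK

The disk drive is lying in the repair dock but stops short of the connector. With the fingertips push the drive along its guides until it is fully home against the connector block, then push the toggle clamp's lever over and down past its dead point so that it snaps into lock and holds the drive. Only push: do not pick up or lift the drive, leave the other things on the bench where they are, and come clear at the end.

Things in the scene. Friction and masses are not known exactly. Their poses are not given: they have to be found in the camera images.
- dock: Drive dock fixed to the bench: grey metal plate 12 mm thick, x=-115 to 85, y=-100 to 120 mm in its frame (origin at bench level, z up). The drive bay runs along x at y=0, between black guides 6 mm wide (inner faces y=-39 and 39, x=-90 to 60, tops 22 mm up). A black connector block (96 mm wide, top 38 mm up) ends it at +x. A toggle clamp stands on the +y side.
- drive_center (a point): Centre of the metal disk drive: loose flat box 110 (x) x 74 (y) x 20 mm, about 0.35 kg, lying in the bay, underside 12 mm and top 32 mm above the bench, axes along the dock's. Its rear face, 55 mm behind this point in -x, is free to push towards +x. Fully home this point is at x=5 mm in the dock's frame; it starts 14 to 32 mm short of that.
- holddown_pivot (a point): Hinge of the clamp's hold-down arm, on the dock at x=25, y=60, 50 mm up, between steel side plates (x=10 to 40, y=57 to 107, top 59 mm up). The arm, 57 mm long with a rubber pad, stands 50 degrees up when open, leaning over the bay (tip about y=20, 100 mm up), and comes down on the drive by itself as the lever closes.
- connector_face (a point): Middle of the connector block's face, which the drive's front face must reach; fixed on the dock at x=60, y=0, 22 mm above the bench.
- clamp_lever (a joint): Lever angle (rad): 0 open (62 degrees above level, leaning to the dock's +y), grows as it is pushed over and down towards +y, 0.95 locked (about 8 degrees above level). Dead point about 0.5: let go before it, the lever springs back to 0; past it, it snaps to 0.94 or 0.95 by itself (within 0.05 it may hang). It takes about 7 N across the grip to start, ever less up to there.
- lever_pivot (a point): Lever's hinge axis (parallel to the dock's x), fixed on the dock at x=25, y=90, 55 mm above the bench. The lever turns in the plane x=25 of the dock.
- lever_grip (a point): Point on the lever's centre line 65 mm from its pivot, in the middle of its black rubber grip (round, 18 mm thick, from about 31 to 92 mm from the pivot); moves with the lever. Push on the grip's upper, bay-facing side.
- paste_pot: Bystander: white screw-top pot, 36 mm wide, 30 mm tall, standing on the dock's base plate on its -y edge. Origin under it.
- screwdriver: Bystander: screwdriver 150 mm long lying beside the dock on its -y side. Origin on its underside.
- memory_card: Bystander: green memory module 30 x 68 x 5 mm lying beyond the dock's connector block. Origin under it.
- screw_tray: Bystander: white compartment tray 110 x 150 x 30 mm, left of the dock. Origin under it.
- multimeter: Bystander: orange meter 155 x 78 x 36 mm, at the left. Origin under it.
- mouse: Bystander: black computer mouse 105 x 60 x 32 mm, at the right. Origin under it.
- bit_case: Bystander: flat black case of driver bits 100 x 160 x 22 mm, at the right. Origin under it.
- drive: The same disk drive, origin at the centre of its underside (10 mm below its centre); axes along its length (x) and width (y).

How it is judged (in metres and radians):
On the way, in this order (a step that is already met when the one before it is completed fails the run):
1. the drive is fully home against the connector while the clamp is still open (x of drive_center in the frame of dock above 0.002 m and y of drive_center in the frame of dock between -0.006 and 0.006 m and z of drive_center in the frame of dock below 0.027 m and angle between drive_center's own z axis and vertical below 0.1 rad and value of joint clamp_lever below 0.3 rad), for 0.2 s.
2. the clamp lever has gone past its dead point and is locked (value of joint clamp_lever above 0.88 rad), for 0.2 s.
At the end, for the whole second after the job is handed in: The drive's front is within 3 mm of the connector face, the drive lies flat between its guides and at rest, and the clamp lever is locked (joint above 0.88 rad) (x of drive_center in the frame of dock above 0.002 m and y of drive_center in the frame of dock between -0.006 and 0.006 m and z of drive_center in the frame of dock below 0.027 m and angle between drive_center's own z axis and vertical below 0.1 rad and value of joint clamp_lever above 0.88 rad and linear speed of drive below 0.02 m/s); the robot touches nothing.
It fails at once if the drive is lifted (more than 8 mm) or tipped (z of drive_center in the frame of dock above 0.03 m or angle between drive_center's own z axis and vertical above 0.25 rad).
It fails at once if a bystander is moved by more than 25 mm (distance of any of paste_pot, screwdriver, memory_card, screw_tray, multimeter, mouse, bit_case from where it was at the start of the episode above 0.025 m).
It also fails if it takes over 45 s, if anything falls off the work surface, if the arm or the gripper's body presses on something with over 40 N, if the wrist force passes 120 N, or if a joint passes its speed limit or range.

## Working session

There is one attempt and no reset: what is moved stays moved. The work goes in short steps, each a Python script; the robot and the scene stay as the last script left them, time stands still between calls to the robot, and variables do not carry over. Pictures are saved under pics/ and viewed, and the job is handed in when it is done.

```bash
mkdir -p pics; ls
python3 - <<'E'
from rig import manip
import cv2
for n in("scene","top","wrist"):
    im=manip.capture(n); cv2.imwrite(f"pics/{n}0.png",im[:,:,::-1])
for c in("top","scene"):
  for t in("dock","drive_center","holddown_pivot","connector_face","lever_pivot","lever_grip","paste_pot","screwdriver","memory_card"):
    r=manip.spot_point(t,c)
    print(c,t,[( [round(float(v)) for v in d["centre"]],round(d["confidence"],2)) for d in r[:2]])
print(manip.current_time_s(),manip.tcp_to_tips,manip.current_ee_rot(),manip.current_finger_gap())
for c in("top","scene"):
    m=manip.camera_model(c);print(m)
E
```

```text
pics
top dock [([570, -112, 0], 0.59)]
top drive_center [([554, -108, 20], 0.69), ([572, -113, -1], 0.16)]
top holddown_pivot [([614, -68, 49], 0.74)]
top connector_face [([633, -136, 18], 0.73)]
top lever_pivot [([622, -35, 56], 0.87), ([640, -435, 1], 0.49)]
top lever_grip [([633, -9, 111], 0.61)]
top paste_pot [([560, -192, 8], 0.54)]
top screwdriver [([536, -275, 0], 0.67)]
top memory_card [([690, -190, 3], 0.6)]
scene dock [([579, -119, -4], 0.6), ([556, -110, 12], 0.33)]
scene drive_center [([554, -109, 22], 0.94), ([659, 368, -1], 0.21)]
scene holddown_pivot [([615, -70, 46], 0.62)]
scene connector_face [([635, -129, 19], 0.61)]
scene lever_pivot [([625, -40, 57], 0.95), ([415, 390, 1], 0.71)]
scene lever_grip [([629, -7, 112], 0.78), ([634, -130, 20], 0.65)]
scene paste_pot [([558, -186, 14], 0.83)]
scene screwdriver [([534, -271, 4], 0.72), ([559, -110, 23], 0.68)]
scene memory_card [([695, -190, 2], 0.86)]
1.05 19.0 [ 1.79995939e+02 -2.74279828e-03  6.79552553e+01] 1.0009227259865507
{'fx': 614.576413208909, 'fy': 614.576413208909, 'cx': 318.8872112859753, 'cy': 234.62001123318456, 'D': array([-0.19350992,  0.        ,  0.        ,  0.        ,  0.        ]), 'R': array([[-0.01370467, -0.99987282, -0.0081565 ],
       [-0.99690191,  0.01429489, -0.07734489],
       [ 0.07745165,  0.00707124, -0.99697103]]), 't': array([ -27.42841745,  579.16323097, 1416.12406803])}
{'fx': 557.6147946388979, 'fy': 557.6147946388979, 'cx': 320.29000502426146, 'cy': 233.3412978189856, 'D': array([-0.07999825,  0.        ,  0.        ,  0.        ,  0.        ]), 'R': array([[ 0.50712957,  0.86185384, -0.00524983],
       [ 0.70339931, -0.41739675, -0.57533414],
       [-0.4980452 ,  0.28807623, -0.81790163]]), 't': array([-252.41713603, -375.44437844, 1603.04249353])}
```

View pics/scene0.png

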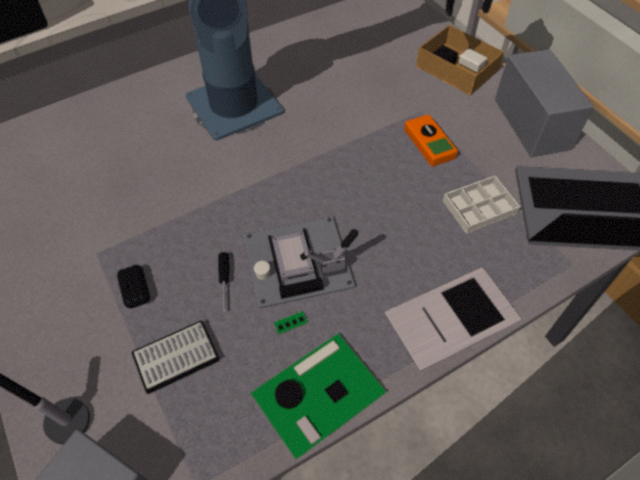

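View pics/top0.png

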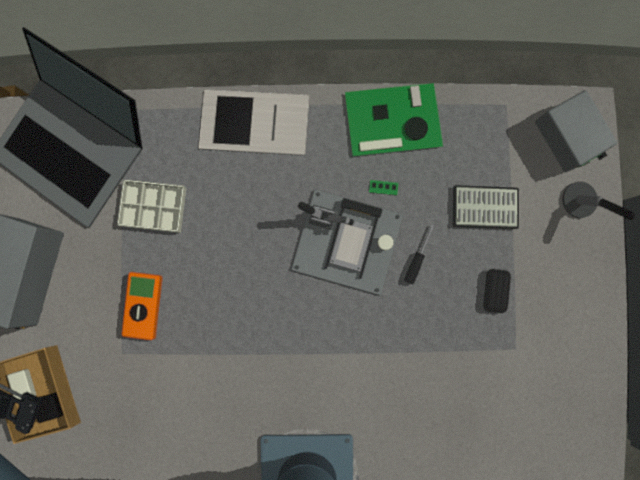

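The dock is at about (345,235) in the top view, yawed about -16°, with the lever pointing left. The drive is in the bay and the pot is at (386,242). Next I zoom in for the plate corners.

Run:
```python
import cv2
t=cv2.imread("pics/top0.png")[175:305,280:420]; cv2.imwrite("pics/top0z.png",cv2.resize(t,None,fx=4.5,fy=4.5,interpolation=cv2.INTER_CUBIC))
t=cv2.imread("pics/scene0.png")[205:315,235:375]; cv2.imwrite("pics/scene0z.png",cv2.resize(t,None,fx=5,fy=5,interpolation=cv2.INTER_CUBIC))
```

```text
(no output)
```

View pics/top0z.png

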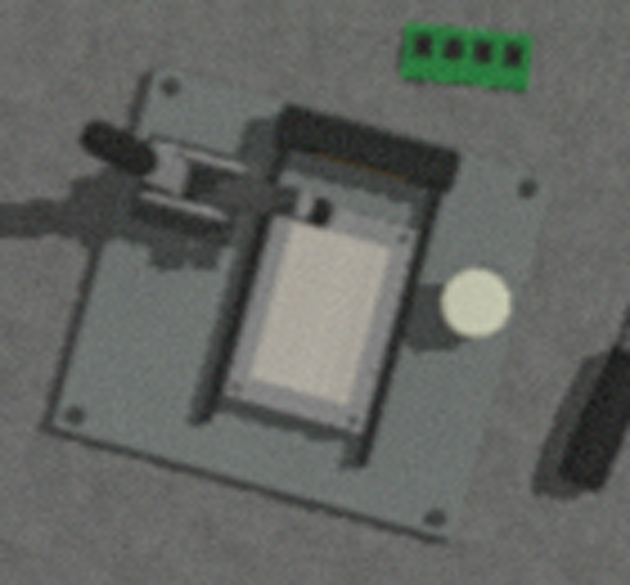

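View pics/scene0z.png

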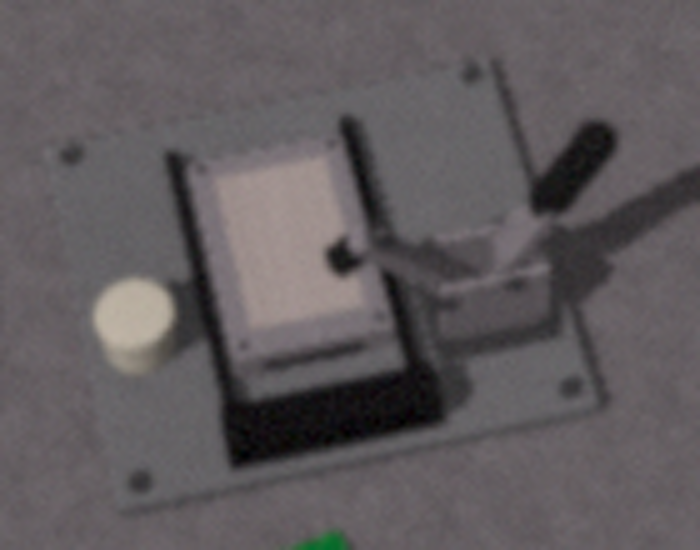

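```bash
cat > h.py <<'E'
import numpy as np, cv2
from scipy.optimize import least_squares
from rig import manip
def proj(c,X):
    m=manip.camera_model(c);K=np.array([[m["fx"],0,m["cx"]],[0,m["fy"],m["cy"]],[0,0,1]])
    return cv2.projectPoints(np.array(X,float).reshape(-1,3),cv2.Rodrigues(np.array(m["R"]))[0],np.array(m["t"],float),K,np.array(m["D"]))[0].reshape(-1,2)
def d2w(p,q):
    a=np.radians(p[2]);q=np.atleast_2d(q).astype(float)
    return np.c_[p[0]+np.cos(a)*q[:,0]-np.sin(a)*q[:,1],p[1]+np.sin(a)*q[:,0]+np.cos(a)*q[:,1],q[:,2]]
E
python3 - <<'E'
from h import *
C=[(-115,120,12),(-115,-100,12),(85,120,12),(85,-100,12)]
T=np.array([(45,425),(448,540),(152,70),(550,170)])/4.5+[280,175]
S=np.array([(497,60),(48,150),(605,402),(122,508)])/5+[235,205]
def f(p,w="ts"):
    r=[]
    if "t" in w: r.append(proj("top",d2w(p,C))-T)
    if "s" in w: r.append(proj("scene",d2w(p,C))-S)
    return np.concatenate(r).ravel()
for w in("t","s","ts"):
    s=least_squares(f,[580,-118,-16],args=(w,));print(w,s.x.round(1),s.fun.round(1))
p=s.x
print(d2w(p,[(25,60,50),(60,0,22),(25,90,55),(25,90+65*np.cos(np.radians(62)),55+65*np.sin(np.radians(62)))]).round())
# drive rear
R=np.array([(218,398),(357,433),(285,218),(420,240)])/4.5+[280,175]
def g(q):return (proj("top",d2w(p,[(q[0]-55,q[1]+37,32),(q[0]-55,q[1]-37,32)]))-R[:2]).ravel()
s=least_squares(g,[-15,0]);print(s.x,s.fun)
im=cv2.imread("pics/top0.png");im2=cv2.imread("pics/scene0.png")
q=s.x
for c,i,o,k,n in(("top",im,(280,175,420,305),4.5,"topo"),("scene",im2,(235,205,375,315),5,"sceneo")):
    z=cv2.resize(i[o[1]:o[3],o[0]:o[2]],None,fx=k,fy=k,interpolation=cv2.INTER_CUBIC)
    def poly(P,col):
        P=(proj(c,d2w(p,P))-[o[0],o[1]])*k
        cv2.polylines(z,[P.round().astype(int)],False,col,1)
    poly([C[0],C[1],C[3],C[2],C[0]],(0,255,0))
    for s_ in(1,-1): poly([(-90,39*s_,22),(60,39*s_,22)],(255,0,0))
    poly([(60,48,38),(60,-48,38)],(0,0,255))
    poly([(25,90,55),(25,90+92*.4695,55+92*.883)],(0,255,255))
    poly([(25,60,50),(25,20,100)],(255,255,0))
    poly([(q[0]+a,q[1]+b,32) for a,b in((-55,-37),(55,-37),(55,37),(-55,37),(-55,-37))],(255,0,255))
    cv2.imwrite(f"pics/{n}.png",z)
E
```

```text
t [ 573.3 -114.   -16.4] [-0.   0.6  0.7  0.2 -0.8 -1.7  0.1  0.8]
s [ 580.7 -113.6  -16.8] [-0.3 -0.7 -0.2 -0.8  0.6  0.7 -0.2  0.6]
ts [ 576.7 -113.6  -16.6] [-0.3 -0.9  0.3 -1.1 -0.9 -3.2 -0.  -0.4 -1.4 -2.  -1.1 -1.9 -0.3 -0.9
 -0.8 -0.7]
[[ 618.  -63.   50.]
 [ 634. -131.   22.]
 [ 626.  -34.   55.]
 [ 635.   -5.  112.]]
[-23.41410511  -1.32507303] [ 0.07045662 -0.43641437 -0.07001111  0.43619604]
```

View pics/topo.png

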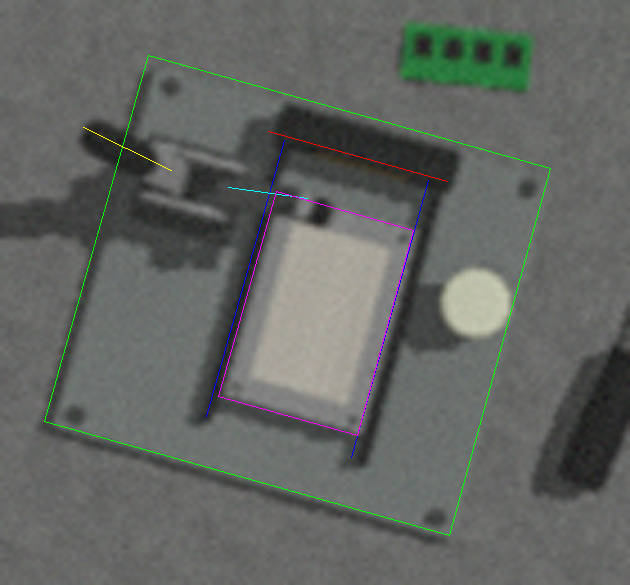

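View pics/sceneo.png

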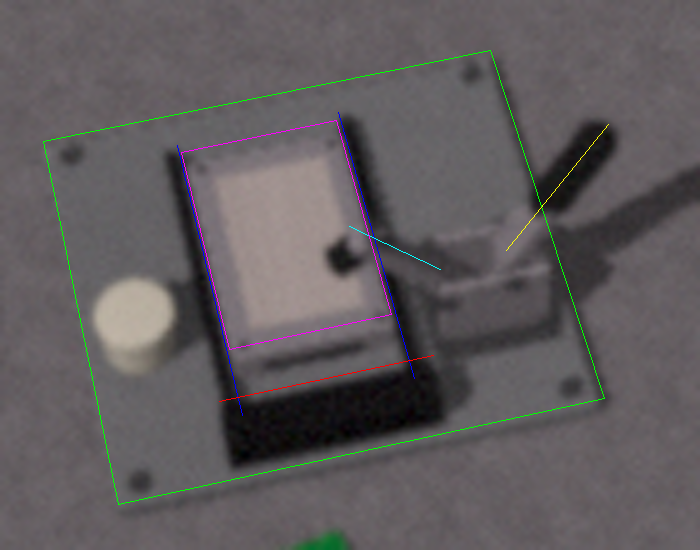

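Overlaid on the pictures, the two cameras disagree about the dock by several mm in x (573 from the top, 581 from the scene). I'll take a close wrist-camera view, with the gripper closed and aligned to the dock.

Run:
```python
from h import *
m=manip.camera_model("wrist");print({k:np.round(v,3) for k,v in m.items()})
manip.clamp(10)
manip.reach([545,-105,330],[180,0,73.4])
print(manip.current_time_s(),manip.current_position(),manip.current_ee_rot())
p=manip.current_position();r=manip.current_ee_rot()
im=manip.capture("wrist");cv2.imwrite("pics/w1.png",im[:,:,::-1])
np.savez("w1.npz",p=p,r=r)
for t in("dock","drive_center","connector_face","lever_pivot","lever_grip","holddown_pivot"):
    print(t,[( np.round(d["centre"]),round(d["confidence"],2)) for d in manip.spot_point(t,"wrist")[:2]])
```

```text
{'fx': np.float64(338.268), 'fy': np.float64(338.268), 'cx': np.float64(321.22), 'cy': np.float64(242.211), 'D': array([-0.011,  0.   ,  0.   ,  0.   ,  0.   ]), 'hand_eye': array([[   1.   ,    0.   ,    0.   ,    0.752],
       [  -0.   ,    0.96 ,    0.279,  -72.372],
       [  -0.   ,   -0.279,    0.96 , -126.561],
       [   0.   ,    0.   ,    0.   ,    1.   ]])}
5.075 [ 545.25115052 -103.99288585  329.83780944] [-1.79983429e+02 -1.31081684e-02  7.34904064e+01]
dock []
drive_center [(array([ 557., -107.,   18.]), 0.66)]
connector_face [(array([ 638., -134.,   21.]), 0.83)]
lever_pivot [(array([626., -36.,  54.]), 0.76)]
lever_grip [(array([632.,  -5., 109.]), 0.86)]
holddown_pivot [(array([616., -64.,  51.]), 0.94)]
```

View pics/w1.png

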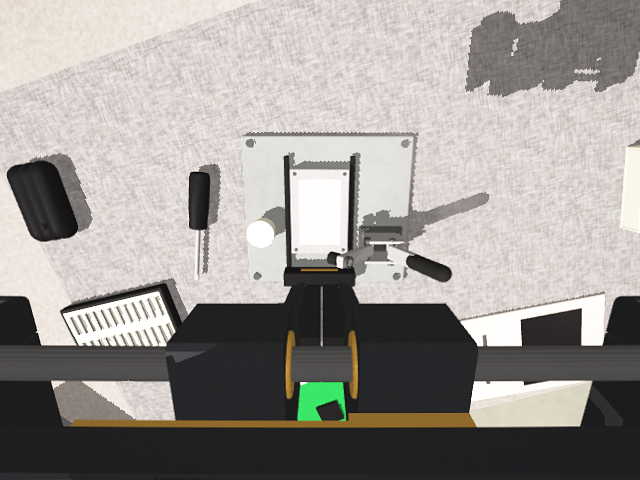

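Run:
```python
import cv2
t=cv2.imread("pics/w1.png")[125:290,235:460]; cv2.imwrite("pics/w1z.png",cv2.resize(t,None,fx=3.5,fy=3.5,interpolation=cv2.INTER_CUBIC))
```

```text
(no output)
```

View pics/w1z.png

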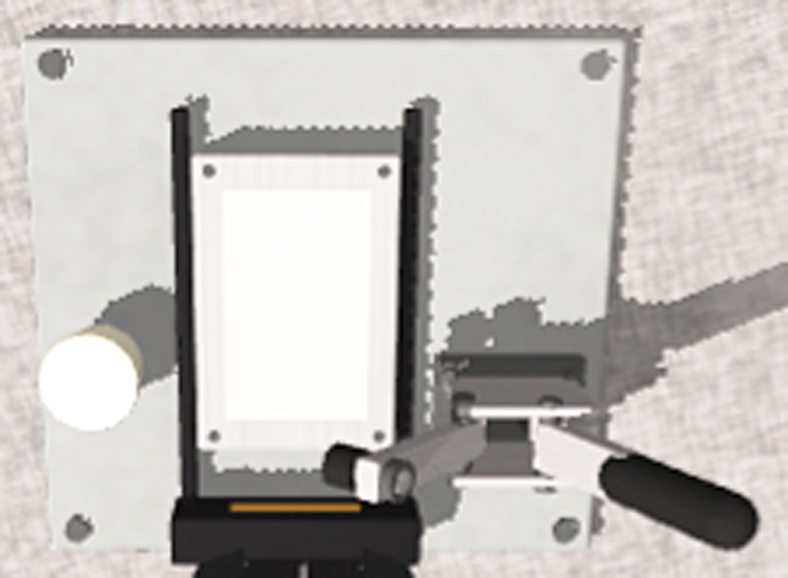

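```bash
cat >> h.py <<'E'
def wproj(P,rpy,X):
    from scipy.spatial.transform import Rotation as Ro
    m=manip.camera_model("wrist");R=Ro.from_euler("xyz",rpy,degrees=True).as_matrix()
    T=np.eye(4);T[:3,:3]=R;T[:3,3]=P;M=np.linalg.inv(T@np.array(m["hand_eye"]))
    K=np.array([[m["fx"],0,m["cx"]],[0,m["fy"],m["cy"]],[0,0,1]])
    return cv2.projectPoints(np.array(X,float).reshape(-1,3),cv2.Rodrigues(M[:3,:3])[0],M[:3,3],K,np.array(m["D"]))[0].reshape(-1,2)
E
python3 - <<'E'
from h import *
w=np.load("w1.npz")
D=[(-115,-100,12),(-115,120,12),(85,-100,12),(85,120,12),(-90,-39,22),(-90,39,22)]
I=np.array([(22,40),(630,40),(47,549),(592,549),(190,108),(403,108)])/3.5+[235,125]
s=least_squares(lambda p:(wproj(w["p"],w["r"],d2w(p,D))-I).ravel(),[577,-114,-16.6]);p=s.x
print(p.round(1),s.fun.round(1))
J=np.array([(190,155),(400,155),(197,448)])/3.5+[235,125]
s=least_squares(lambda q:(wproj(w["p"],w["r"],d2w(p,[(q[0]-55,q[1]-37,32),(q[0]-55,q[1]+37,32),(q[0]+55,q[1]-37,32)]))-J).ravel(),[-20,0]);q=s.x
print(q,s.fun.round(1))
print(d2w(p,[(25,60,50),(60,0,22),(25,90,55),(25,90+65*.4695,55+65*.883),(q[0],q[1],22)]).round())
np.savez("pose.npz",p=p,q=q)
im=cv2.imread("pics/w1.png")
z=cv2.resize(im[125:290,235:460],None,fx=3.5,fy=3.5,interpolation=cv2.INTER_CUBIC)
def poly(P,col): cv2.polylines(z,[((wproj(w["p"],w["r"],d2w(p,P))-[235,125])*3.5).round().astype(int)],False,col,1)
poly([D[0],D[1],D[3],D[2],D[0]],(0,255,0))
for s_ in(1,-1): poly([(-90,39*s_,22),(60,39*s_,22)],(255,0,0))
poly([(60,48,38),(60,-48,38)],(0,0,255))
poly([(25,90,55),(25,90+92*.4695,55+92*.883)],(0,255,255))
poly([(25,60,50),(25,23,94)],(255,255,0))
poly([(q[0]+a,q[1]+b,32) for a,b in((-55,-37),(55,-37),(55,37),(-55,37),(-55,-37))],(255,0,255))
cv2.imwrite("pics/w1o.png",z)
E
```

```text
[ 575.9 -114.1  -16.7] [-1.1 -1.4  0.4 -0.8  0.6  1.  -0.   1.4 -0.8  0.1  0.9  0.3]
[-19.98592589  -0.49797644] [-0.  -0.5  0.1 -0.3 -0.1  0.9]
[[ 617.  -64.   50.]
 [ 633. -131.   22.]
 [ 626.  -35.   55.]
 [ 634.   -6.  112.]
 [ 557. -109.   22.]]
```

View pics/w1o.png

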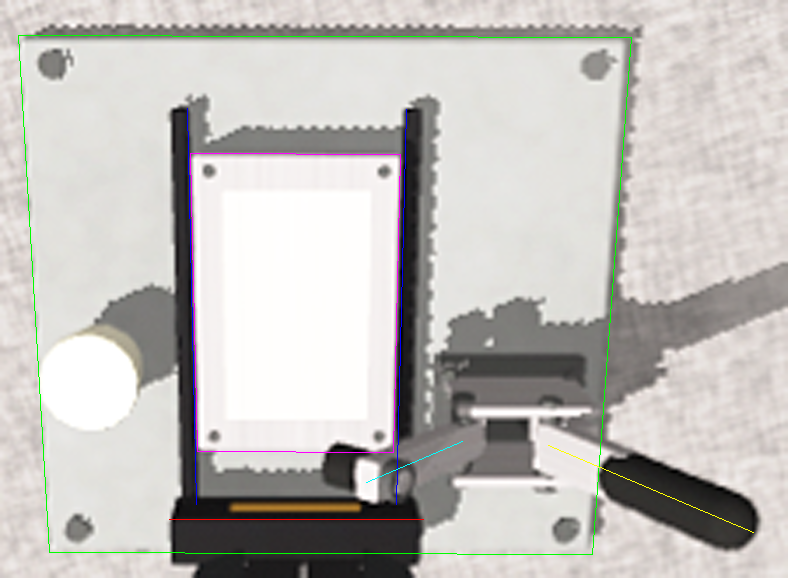

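The fit agrees with the picture: the overlay lies on the guides, drive and lever. The dock is at (576,-114), -16.7°, and the drive centre is at x≈-20, so 25 mm is left to push. Now I push the drive.

```bash
cat >> h.py <<'E'
def pose(): z=np.load("pose.npz");return z["p"],z["q"]
def w2d(p,X):
    a=np.radians(p[2]);d=np.array(X)-[p[0],p[1],0]
    return np.array([np.cos(a)*d[0]+np.sin(a)*d[1],-np.sin(a)*d[0]+np.cos(a)*d[1],d[2]])
def fd(p): 
    f=manip.current_ft_force();return w2d([0,0,p[2]],f)
E
python3 - <<'E'
from h import *
p,q=pose();o=[180,0,90+p[2]]
g=lambda x,y,z:d2w(p,(x,y,z))[0].tolist()
manip.reach(g(-104,0,100),o)
manip.move_l(g(-104,0,37),o,vel=120)
print(manip.current_time_s(),w2d(p,manip.current_position()).round(1),fd(p).round(1))
manip.move_l(g(-84,0,37),o,vel=80)
f0=fd(p);x=-84
print(w2d(p,manip.current_position()).round(1),f0.round(1))
while x<-50:
    x+=2 if x>-64 else 4
    manip.move_l(g(x,0,37),o,vel=50)
    f=fd(p);print(x,w2d(p,manip.current_position()).round(1),f.round(1),manip.current_time_s())
    if f[0]<-12:break
E
```

```text
7.05 [-103.3   -0.    37.5] [ 0.3  0.4 -0.7]
[-83.6   0.1  37.4] [ 1.1 -1.  -0.7]
-80 [-80.    0.   37.1] [-0.9  0.8  0.1] 7.7
-76 [-75.7  -0.   37. ] [-0.6 -0.2 -0.1] 7.95
-72 [-71.5  -0.   37. ] [-0.5 -0.  -0.9] 8.2
-68 [-67.4  -0.   37.1] [-0.1 -0.1  0.1] 8.45
-64 [-63.4  -0.   37.1] [ 1.  -0.7  0.2] 8.7
-60 [-60.7  -0.1  36.8] [-3.7 -0.5  0.7] 8.95
-58 [-60.6  -0.1  36.6] [-7.9 -0.6  5.5] 9.2
-56 [-60.5  -0.1  36.3] [-12.6  -0.4   9.1] 9.45
```

Run:
```python
from h import *
p,q=pose();o=[180,0,90+p[2]]
g=lambda x,y,z:d2w(p,(x,y,z))[0].tolist()
manip.move_l(g(-51,0,37),o,vel=50)
f=fd(p);print(w2d(p,manip.current_position()).round(1),f.round(1))
manip.move_l(g(-72,0,37),o,vel=80)
manip.move_l(g(-105,0,280),o,vel=250)
manip.hold(0.15)
P=manip.current_position();r=manip.current_ee_rot()
im=manip.capture("wrist");cv2.imwrite("pics/w2.png",im[:,:,::-1])
np.savez("w2.npz",p=P,r=r)
for t in("drive_center","connector_face","lever_grip"):
    print(t,[( w2d(p,d["centre"]).round(1),round(d["confidence"],2)) for d in manip.spot_point(t,"wrist")[:2]])
pr=wproj(P,r,d2w(p,[(5+a,b,32) for a,b in((-55,-37),(55,-37),(55,37),(-55,37),(-55,-37))]))
pf=wproj(P,r,d2w(p,[(60,48,38),(60,-48,38)]));pb=wproj(P,r,d2w(p,[(60,48,12),(60,-48,12)]))
print(pr.round(),manip.current_time_s())
z=cv2.resize(im[:,:,::-1],None,fx=3,fy=3,interpolation=cv2.INTER_CUBIC)
raw=z.copy()
for a,c in((pr,(255,0,255)),(pf,(0,0,255)),(pb,(0,160,0))): cv2.polylines(z,[(a*3+1).round().astype(int)],False,c,1)
cx,cy=(pr.mean(0)*3).astype(int);sl=(slice(max(cy-300,0),cy+300),slice(cx-300,cx+450))
cv2.imwrite("pics/w2o.png",z[sl]);cv2.imwrite("pics/w2r.png",raw[sl]);print(cx-300,max(cy-300,0))
```

```text
[-60.3  -0.1  35.5] [-24.6   0.1  18.8]
drive_center [(array([ 1.9, -1.2, 20.8]), 0.81)]
connector_face []
lever_grip []
[[289. 258.]
 [291. 341.]
 [350. 341.]
 [353. 258.]
 [289. 258.]] 11.5917
643 574
```

View pics/w2o.png

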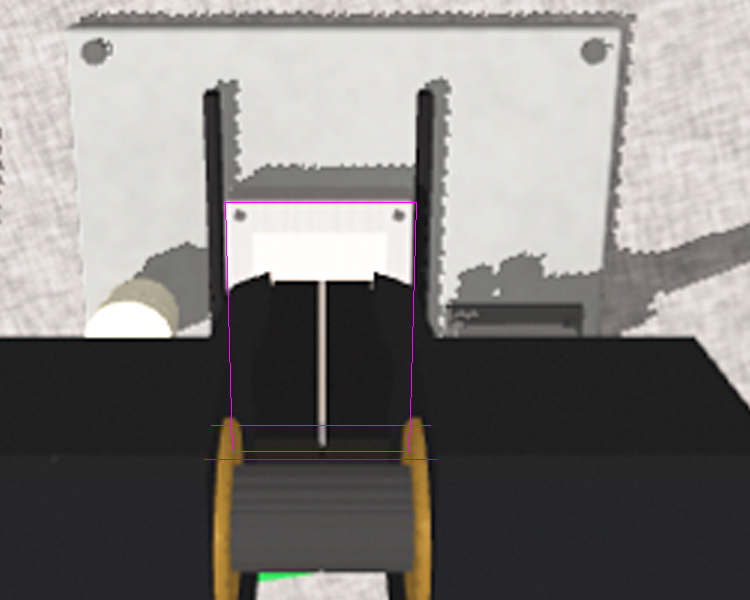

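View pics/w2r.png

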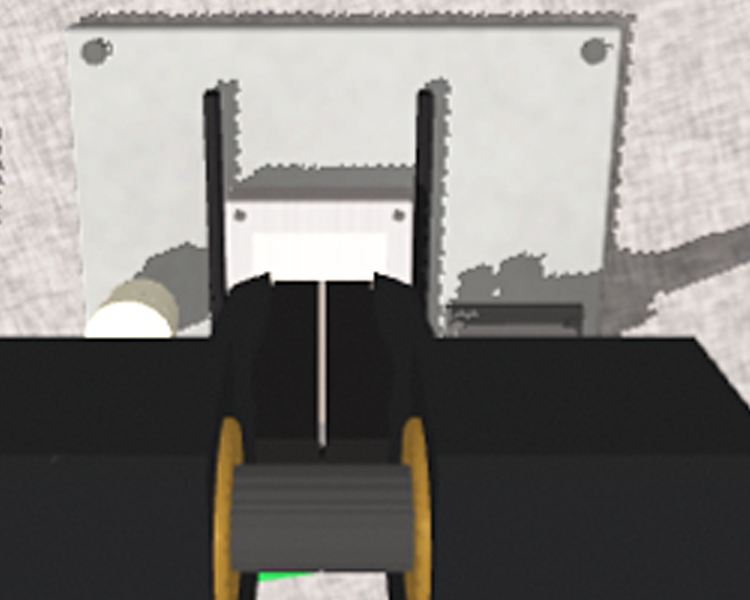

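The drive's rear edge is at row 200 of the zoomed picture, against 202 predicted for home (about 1 mm). It met a hard stop at 25 N with no further travel, so the drive is home. Next is the lever.

Run:
```python
from h import *
p,q=pose();o=[180,0,p[2]]
g=lambda x,y,z:d2w(p,(x,y,z))[0].tolist()
def tcp(j,back=0,r=62):
    t=np.radians(62)-j
    y=90+r*np.cos(t)-9*np.sin(t);z=55+r*np.sin(t)+9*np.cos(t)
    return g(25,y-10-back,z+19)
a=tcp(0,14)
manip.reach([a[0],a[1],220],o)
manip.hold(0.2)
print(manip.current_time_s(),w2d(p,manip.current_position()).round(1),manip.current_ee_rot().round(1))
manip.move_l(a,o,vel=120)
print(w2d(p,manip.current_position()).round(1),fd(p).round(1))
P=manip.current_position();im=manip.capture("wrist");cv2.imwrite("pics/w3.png",im[:,:,::-1])
im=manip.capture("scene");cv2.imwrite("pics/s3.png",cv2.resize(im[205:315,235:375,::-1],None,fx=5,fy=5,interpolation=cv2.INTER_CUBIC))
print(manip.current_time_s())
```

```text
13.0333 [ 24.9  86.8 220.4] [-180.    -0.   -16.7]
[ 25.6  87.  133.7] [ 0.3 -0.1  0.1]
14.0083
```

View pics/w3.png

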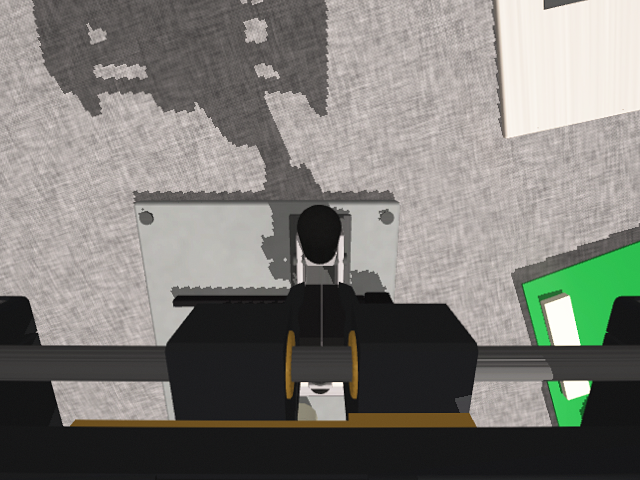

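View pics/s3.png

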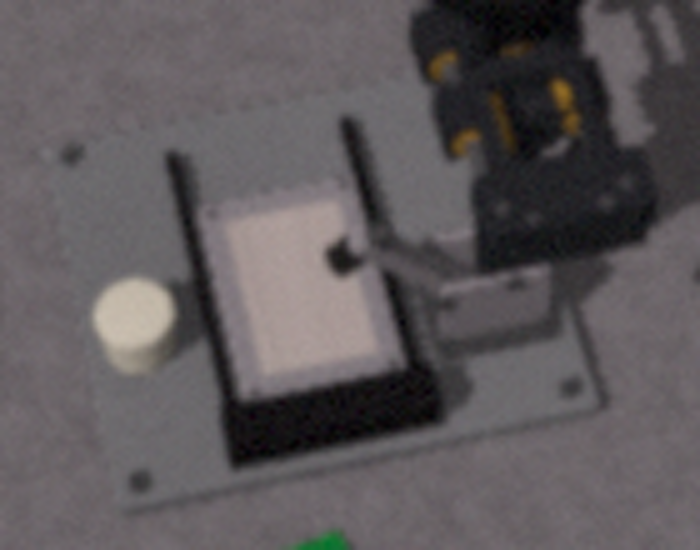

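The drive now sits flush against the connector in the scene view. In the wrist view the fingertips are centred on the lever grip (column 320), on its bay side. Now I push the lever over.

Run:
```python
from h import *
p,q=pose();o=[180,0,p[2]]
g=lambda x,y,z:d2w(p,(x,y,z))[0].tolist()
def tcp(j,back=0,r=62):
    t=np.radians(62)-j
    y=90+r*np.cos(t)-9*np.sin(t);z=55+r*np.sin(t)+9*np.cos(t)
    return g(25,y-10-back,z+19)
manip.move_l(tcp(0,3),o,vel=60);print(fd(p).round(1))
for j in np.arange(0,0.86,0.085):
    manip.move_l(tcp(j),o,vel=50)
    f=fd(p);print(round(j,2),w2d(p,manip.current_position()).round(1),f.round(1))
    if np.linalg.norm(f)>35:print("stop");break
print(manip.current_time_s())
P=manip.current_position();im=manip.capture("wrist");cv2.imwrite("pics/w4.png",im[:,:,::-1])
im=manip.capture("scene");cv2.imwrite("pics/s4.png",cv2.resize(im[205:315,235:375,::-1],None,fx=5,fy=5,interpolation=cv2.INTER_CUBIC))
```

```text
[-0.4 -0.2  0.5]
0.0 [ 25.  100.6 133. ] [ 1.  -1.3  0.8]
0.08 [ 25.1 104.6 131.2] [ 0.3 -4.3  3. ]
0.17 [ 25.1 110.  128.6] [-0.4 -4.1  2.2]
0.26 [ 25.  115.4 125.6] [ 0.2 -3.1  0.1]
0.34 [ 25.  120.5 122.4] [ 0.2 -2.  -0.3]
0.43 [ 24.7 124.9 118.6] [ 0.6  0.3 -0.3]
0.51 [ 24.7 128.  114.8] [-0.1 -0.1  0.3]
0.6 [ 24.8 130.9 110.6] [ 1.1 -0.4 -0. ]
0.68 [ 24.7 133.8 106.2] [ 0.5 -1.2 -0.7]
0.76 [ 24.7 136.3 101.5] [ 0.2  0.7 -0.5]
0.85 [ 24.8 138.4  96.6] [-0.4  0.2  0.2]
17.175
```

View pics/w4.png

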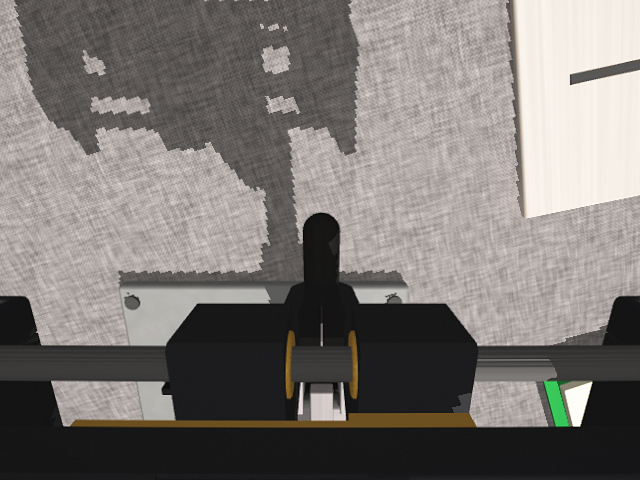

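View pics/s4.png

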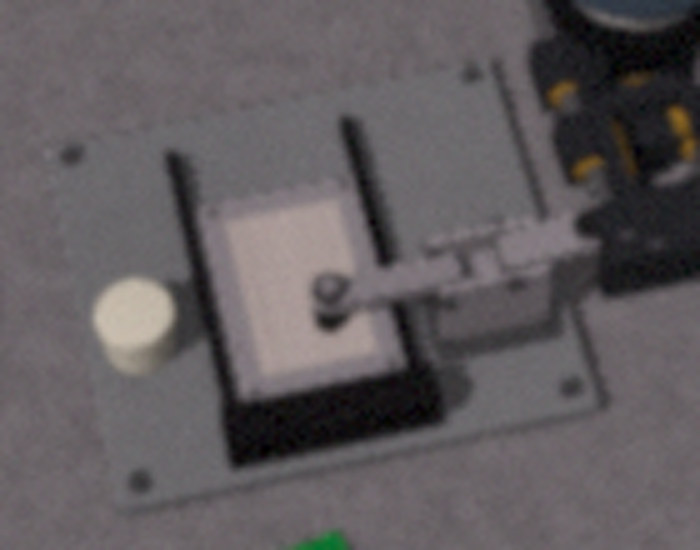

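The force vanished past 0.43. The lever is down and the hold-down arm lies on the drive. I come clear and check.

Run:
```python
from h import *
p,q=pose();o=[180,0,p[2]]
P=manip.current_position()
manip.move_l([P[0],P[1],260],o,vel=150)
manip.reach(d2w(p,(-140,60,330))[0].tolist(),[180,0,90+p[2]])
manip.hold(0.3)
P=manip.current_position();r=manip.current_ee_rot()
im=manip.capture("wrist");cv2.imwrite("pics/w5.png",im[:,:,::-1])
z=cv2.resize(im[:,:,::-1],None,fx=3,fy=3,interpolation=cv2.INTER_CUBIC)
s=manip.capture("scene")
for t in("drive_center","lever_grip","holddown_pivot","paste_pot"):
    print(t,[( w2d(p,d["centre"]).round(1),round(d["confidence"],2)) for d in manip.spot_point(t,"scene")[:2]])
z=cv2.resize(s[205:315,235:375,::-1],None,fx=5,fy=5,interpolation=cv2.INTER_CUBIC)
def poly(P,col): cv2.polylines(z,[((proj("scene",d2w(p,P))-[235,205])*5).round().astype(int)],False,col,1)
for j,c in((.95,(0,255,0)),(.5,(0,0,255))):
    t=np.radians(62)-j;poly([(25,90,55),(25,90+92*np.cos(t),55+92*np.sin(t))],c)
poly([(5+a,b,32) for a,b in((-55,-37),(55,-37),(55,37),(-55,37),(-55,-37))],(255,0,255))
cv2.imwrite("pics/s5.png",z)
print(manip.current_time_s(),fd(p).round(1))
```

```text
drive_center [(array([ 2.3,  0.6, 24.3]), 0.79)]
lever_grip [(array([ 22.6, 149.5,  66.3]), 0.75), (array([ 5. ,  1.3, 22.3]), 0.43)]
holddown_pivot [(array([26.5, 52.9, 46.1]), 0.71), (array([ 21.8, 152.4,  66.6]), 0.66)]
paste_pot [(array([  5.2, -75.4,  15.8]), 0.63)]
20.2583 [ 0.3 -0.3  0.1]
```

View pics/s5.png

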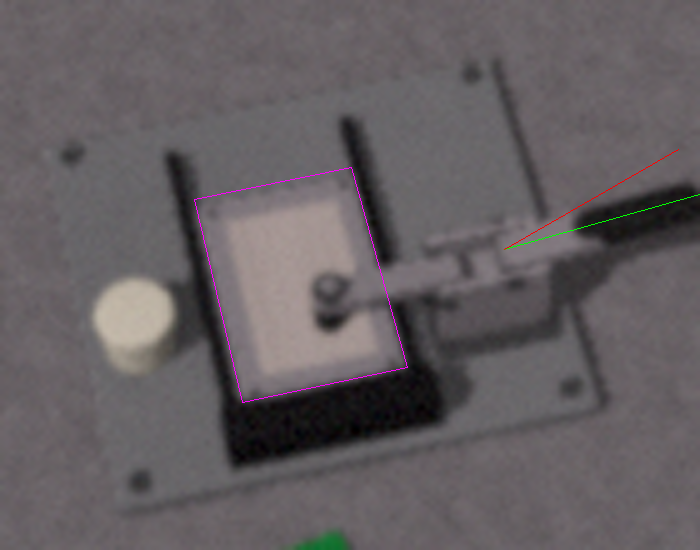

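View pics/w5.png

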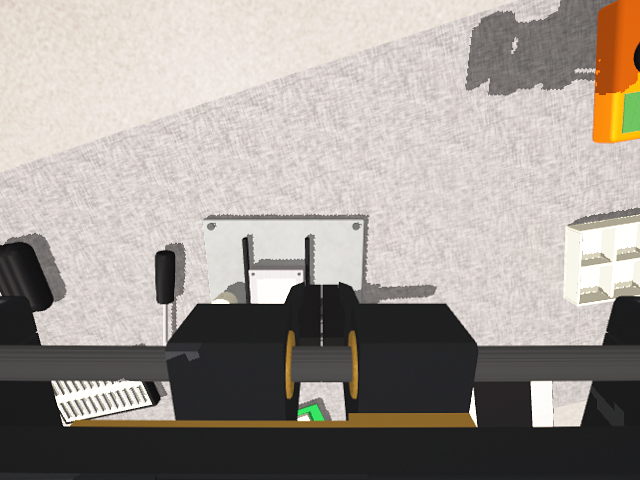

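The lever lies along the predicted 0.95 line (grip measured at y≈150, z≈66). The drive is flush with the connector, nothing else has moved and the arm is clear. Handing in.

```bash
python3 -c "
from rig import manip
print(manip.finish_job())"
```

```text
the job is handed in; nothing more can be done
None
```

I pushed the drive home against the connector and pushed the clamp lever over until it locked, then handed the job in about 20 s into the run. No verdict was reported.

- **Drive:** With closed fingertips on its rear face, I pushed it about 25 mm along the guides to a hard stop. It did not move further at 25 N. The wrist picture put it within about 1 mm of fully home, and the scene picture shows it flush with the connector.
- **Clamp:** The push on the grip peaked at about 5 N and vanished by 0.43 rad of commanded travel. After I let go, the lever lay along the line predicted for 0.95 rad, with the hold-down pad on the drive.
- **End state:** The arm was clear, with about 0 N at the wrist. I saw no bystander moved in the pictures; I did not measure each one.

**Where checks disagreed:**
- The top and scene cameras differed by about 7 mm on the dock's x position. I relied on the wrist-camera fit, which matched the contacts.
- The network's last reading of the drive's centre was x = 2.3 mm, against 5 mm for fully home and the 2 mm threshold. That is within its stated 4 mm error, so I relied on the hard stop and the pictures.

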